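# Feed a bearing-cap block into the drill jig with the push stick

## Task

Pick up the wooden push stick by its upright handle and set its V-notch on the rear near corner of the aluminium block lying in the steel drill jig; with the stick alone, first press the block flat against the fence (before its front reaches the brass line), then feed it along the fence, pressed against it all the way, under the bridge until it is pushed up firmly against the end stop. Push gently: never more than 20 N on the fence, bridge or stop, and never touch the block with the gripper. Leave the block home, stand the stick upright on the bench off the jig, let go, and leave the other parts on the bench where they are.

Things in the scene. Friction and masses are not known exactly. Their poses are not given: they have to be found in the camera images.
- jig: fixed steel base plate of the drill jig, top 12 mm above the bench. Origin on the bench under the middle of the fence's working face; +y = feed direction (towards the stop), +x = square into the fence, away from the robot. Plate x -103 to +37, y -195 to +195 mm. A thin brass line crosses it at y = +30 mm. All parts are rigid, without springs; sliding friction is not known
- fence: straight steel rail on the plate's far side, 24 mm thick, 26 mm high, y = -190 to +195 mm. Axes as the jig's; origin on the plate's top, at mid-length of the working face (towards the robot), i.e. the jig's origin raised 12 mm. The block is flush when its fence-side corners have x = 0 here
- stop: dark steel end stop across the lane, 54 mm wide, 22 mm thick, 30 mm high; origin at the foot of the middle of its working face, on the plate's top, at x = -28, y = +165 mm of the jig; same axes.
- bridge: grey drill bridge over the lane before the stop, jig y = +100 to +136 mm, underside 42 mm above the plate, top 52 mm (guide bush 58 mm). Its near cheek (16 mm thick) leaves a passage 53 mm wide beside the fence for the 50 mm block. Origin on the plate's top under its centre, x = -26.5, y = +118 mm of the jig; axes as the jig's
- block: aluminium bearing-cap block, 50 mm (own x) by 110 mm (own y) by 36 mm high, 0.37 to 0.75 kg, lying on the plate at the end away from the stop, 3 to 25 mm off the fence and a little askew. Origin at the centre of its underside; own +x side goes against the fence, own +y end goes first.
- block_front_edge (a point): bottom corner of the block at its front end on the fence side, 25 mm in x and 55 mm in y from its origin
- block_rear_edge (a point): bottom corner of the block at its rear end on the fence side, 25 mm in x and -55 mm in y from its origin
- stick: wooden push stick, 0.2 kg, z up, origin on its underside below the handle post (30 mm in x, 22 mm in y, top at 95 mm). Flat bar 30 mm wide, 18 mm thick from x = -40 mm. In front a clamped sliding shoe with a 90 degree V-notch open to +x: legs 28 mm long, 12 mm thick, 18 mm high, at +45 and -45 degrees to x; the vertex lies 62 to 82 mm ahead, as the shoe happens to be clamped: find it by touch
- stick_grip (a point): the place to grip the stick: middle of the handle post, 66 mm above the underside; take it across its 22 mm (own y). With the stick's x halfway between the jig's x and y, one leg of the notch lies on the block's rear end, the other on its near side
- bearing_large: bystander: steel ball bearing, ring 72 mm across, 20 mm high; origin at its underside
- bearing_small: bystander: steel ball bearing, ring 54 mm across, 15 mm high; origin at its underside
- gear: bystander: dark steel pinion, 80 mm across, 28 mm high; origin at its underside
- screwdriver: bystander: screwdriver lying on the bench
- hammer: bystander: hammer lying on the bench
- hub: bystander: blue flanged hub, 110 mm across, 50 mm high; origin at its underside
- seal: bystander: black rubber shaft seal, ring 52 mm across, 9 mm high; origin at its underside

How it is judged:
On the way, in this order (a step that is already met when the one before it is completed fails the run):
1. the block is pressed flat against the fence with the stick (both fence-side corners within 2.5 mm, over 1.5 N) before its front passes the brass line (x of each of block_front_edge, block_rear_edge in the frame of fence above -0.0025 m and contact force between block and fence above 1.5 N and contact force between stick and block above 1 N and y of block_front_edge in the frame of fence below 0.03 m), for 0.1 s.
2. between the brass line and the far end of the bridge the block is fed by the stick pressed against the fence (over 1.5 N, both corners within 2.5 mm) (x of each of block_front_edge, block_rear_edge in the frame of fence above -0.0025 m and contact force between block and fence above 1.5 N and contact force between stick and block above 1 N and y of block_front_edge in the frame of fence between 0.045 and 0.135 m), for 0.25 s.
3. the block is pushed against the end stop with the stick (over 2 N), still flush with the fence (x of each of block_front_edge, block_rear_edge in the frame of fence above -0.0025 m and y of block_front_edge in the frame of stop above -0.0025 m and contact force between stick and block above 1 N and contact force between block and stop above 2 N), for 0.15 s.
At the end, for the whole second after the job is handed in: the block lies flat and at rest in the jig, its front within 2.5 mm of the end stop and both fence-side corners within 2.5 mm of the fence; the stick stands upright at rest on the bench, off the jig, released (x of each of block_front_edge, block_rear_edge in the frame of fence above -0.0025 m and y of block_front_edge in the frame of stop above -0.0025 m and angle between block's own z axis and vertical below 0.05 rad and linear speed of each of block, stick below 0.01 m/s and height (world z) of stick below 0.005 m and angle between stick's own z axis and vertical below 0.08 rad); the robot touches nothing.
It fails at once if the block is pressed on the fence, end stop or bridge with more than 20 N (contact force between block and fence above 20 N or contact force between block and stop above 20 N or contact force between block and bridge above 20 N).
It fails at once if the block leaves the fence (a fence-side corner more than 3 mm off) with its front past the brass line (y of block_front_edge in the frame of fence above 0.03 m and x of any of block_front_edge, block_rear_edge in the frame of fence below -0.003 m).
It fails at once if the gripper or arm touches the block (contact force between any of the arm, the fingers and block above 0.5 N).
It fails at once if the block is tipped (angle between block's own z axis and vertical above 0.2 rad).
It fails at once if a bystander is moved more than 20 mm (distance of any of bearing_large, bearing_small, gear, screwdriver, hammer, hub, seal from where it was at the start of the episode above 0.02 m).
It also fails if it takes over 72 s, if anything falls off the work surface, if the arm or the gripper's body presses on something with over 40 N, if the wrist force passes 120 N, or if a joint passes its speed limit or range.

## Robot

A 6-joint arm with a two-finger parallel gripper is mounted at the origin on the work surface. World frame = base frame: x ahead of the robot, y to its left, z up, the work surface at z = 0. Lengths are in m, angles in rad, forces in N, time in s.
With the tool pointing down it reaches from about 0.25 to 0.775 m from the base axis. Payload 4 kg.
Tool frame: the origin (TCP) lies between the finger pads; the fingertips stand 17 mm ahead of it and the grasp point (between the pads) lies 2 mm behind it; z points along the fingers, y is the direction in which the jaws open and shut (so a half turn about z gives the same grasp; the last joint's range is limited). The gripper opens to 94 mm and grips with 3 to 60 N. Pads are 16 mm wide; open, the fingers measure 119 mm over their backs; the gripper's body (75 mm by 177 mm) begins 78 mm behind the grasp point.
Start: joints at [1.032, 0.087, 1.371, -0, 1.684, -0.103], TCP at [0.232, 0.499, 0.223] pointing down, gripper open.
Joint ranges: [-3.1, 3.1], [-0.76, 2.03], [0.27, 2.55], [-1.08, 4.22], [0.17, 2.65], [-2.57, 2.57]. Speed limits (rad/s): [2.79, 2.79, 3.14, 3.14, 3.14, 3.14].

## Interface

Orientations are given as a 3x3 rotation matrix whose columns are the frame's x, y, z axes.
In Python, from rig import robot gives the robot as it stands.
- The arm moves only by the shell command python3 -m pendant 'ROWS'. ROWS is JSON, a list of rows, each a list of 3 entries, a list of its own where there are three numbers: the closure in counts, from 0 (fully open) to 255 (shut), then the shift along the tool's x, y, z in cm, then the turn, a rotation vector about the tool's x, y, z in rad. In form: [[fingers, [tx, ty, tz], [ax, ay, az]], ...]. A call has 1 to 10 rows; each row shifts and turns the pose as measured when the row begins, along the tool's axes as they then stand; what a row does not reach is not made up. A row lasts 1/12 s, in which the tool goes at most 41.7 mm and 7.16 degrees, less where a joint would pass 70% of its speed; a pose out of reach is approached as far as the arm can. A call is refused whole if a number of a shift passes 4.17 or a number of a turn 0.125, either way. A call with a gripper value outside its range is refused whole. The fingers move at their own pace and stop on an object; the grip force is fixed at half the most. Time passes only in rows, so rows that do not move let the fingers close. It gives the time, the measured TCP pose, the force and the opening at its end, in the units of the state.
- robot.get_state(): the state, without advancing time (a new reading comes with each control period).
- robot.snapshot(name): name is "scene" or "top" or "wrist"; returns the picture (420x560x3 uint8, red, green, blue); there is no depth.
- robot.camera_params(name): a dict with "vfov" (degrees; the focal length in pixels is half the picture's height over the tangent of half this angle, whatever the lens; pixels are square), "cx", "cy" (the principal point, pixels), "k1" (the pictures are not rectified: a ray, as slopes to the right and down, at radius r is drawn at 1 + k1 r^2 times it, then the intrinsics apply), "world_from_camera" (4x4, takes a point from camera to world coordinates). Camera axes: x right, y down, z forward; pixel columns grow to the right and rows downward; lengths in m; the calibration is good to about 2 mm. A picture is of the moment at which its call begins: read the wrist's pose just before it. camera_params takes no time and is no camera call; for the wrist camera it gives the pose at the moment of the call.
- robot.finish_job(): hands the job in, once; it reports no verdict.
The state is a dict: "t": time; "qpos": joint angles; "dq": joint speeds; "joint_torque": joint torques, N m; "position": TCP position; "tcp_rot": TCP orientation; "contact_force": force on the tool from outside, world axes, zero at the start; "ft_torque": the same for the moment, N m; "gripper_width": finger opening in m.
Only numpy, scipy, OpenCV 4.12 (cv2) and the standard library are available. Lean on these libraries where they do the work, as an engineer would, in place of code of your own. Each camera call takes 0.05 s, during which the arm holds its last target. There are 200 camera calls.

## Working session

There is one attempt and no reset: what is moved stays moved. The work goes in short steps, Python scripts to look and compute and a shell command to move; the robot and the scene stay as the last step left them, time stands still between calls to the robot, and variables do not carry over. Pictures are saved under pics/ and viewed, about 8 in all and at most 12, crops included, and the job is handed in when it is done.

```bash
ls; mkdir -p pics; cat > h.py <<'E'
import numpy as np, cv2
from rig import robot
def K(n):
    p=robot.camera_params(n); f=210/np.tan(np.radians(p['vfov'])/2); return p,f
def ray(n,u,v,p=None):
    p=p or robot.camera_params(n); f=210/np.tan(np.radians(p['vfov'])/2)
    d=np.array([(u-p['cx'])/f,(v-p['cy'])/f]); s=d.copy()
    for _ in range(30): s=d/(1+p['k1']*(s@s))
    T=np.array(p['world_from_camera']); r=T[:3,:3]@np.array([s[0],s[1],1]); return T[:3,3],r
def onz(n,u,v,z,p=None):
    o,r=ray(n,u,v,p); return o+r*(z-o[2])/r[2]
def proj(n,X,p=None):
    p=p or robot.camera_params(n); f=210/np.tan(np.radians(p['vfov'])/2)
    T=np.array(p['world_from_camera']); c=T[:3,:3].T@(np.array(X)-T[:3,3]); s=c[:2]/c[2]
    s=s*(1+p['k1']*(s@s)); return np.array([p['cx']+f*s[0],p['cy']+f*s[1]])
def tri(obs):
    A=np.zeros((3,3));b=np.zeros(3)
    for o,r in obs:
        r=r/np.linalg.norm(r);M=np.eye(3)-np.outer(r,r);A+=M;b+=M@o
    return np.linalg.solve(A,b)
E
python3 - <<'E'
from h import *
for n in ("top","scene"):
    im=robot.snapshot(n); cv2.imwrite(f'pics/{n}0.png',cv2.resize(im[:,:,::-1],(800,600),interpolation=cv2.INTER_CUBIC))
    p=robot.camera_params(n); print(n,p)
print(robot.get_state())
E
```

```text
pics
top {'vfov': 55.67541683419516, 'cx': 281.2007527490916, 'cy': 213.2004172350011, 'k1': -0.11174890808269916, 'world_from_camera': array([[ 0.02895438, -0.99092573,  0.13125484,  0.40548115],
       [-0.99951754, -0.03017831, -0.00734491,  0.02104289],
       [ 0.01123931, -0.13097885, -0.99132145,  0.9595284 ],
       [ 0.        ,  0.        ,  0.        ,  1.        ]])}
scene {'vfov': 44.95721489763266, 'cx': 286.1499612401019, 'cy': 222.13427521149603, 'k1': -0.18298288557629738, 'world_from_camera': array([[-0.76393386,  0.53215085, -0.36499387,  0.9669212 ],
       [ 0.64525234,  0.62347803, -0.44150261,  0.51280951],
       [-0.00738033, -0.57279195, -0.81966757,  1.00503613],
       [ 0.        ,  0.        ,  0.        ,  1.        ]])}
{'t': 0.1, 'qpos': array([ 1.03192947e+00,  8.78944264e-02,  1.37205944e+00, -6.74579327e-07,
        1.68358405e+00, -1.03097264e-01]), 'dq': array([ 0.0008015 , -0.00231825, -0.00208953,  0.00144455,  0.00089232,
       -0.00061801]), 'joint_torque': array([ 1.07707281e-03, -3.41252196e+01, -3.03301549e+01,  7.18681980e-02,
        3.03981279e-02, -8.83399321e-05]), 'position': array([0.23193505, 0.49821812, 0.22143605]), 'tcp_rot': array([[-9.06545326e-01,  4.22107305e-01, -9.97662490e-04],
       [ 4.22108437e-01,  9.06543810e-01, -1.66994401e-03],
       [ 1.99529188e-04, -1.93500169e-03, -9.99998108e-01]]), 'contact_force': array([ 0.47619055, -0.31169532, -0.14006839]), 'ft_torque': array([0.00252228, 0.04724651, 0.00551561]), 'gripper_width': 0.09421277754179463}
```

View pics/top0.png

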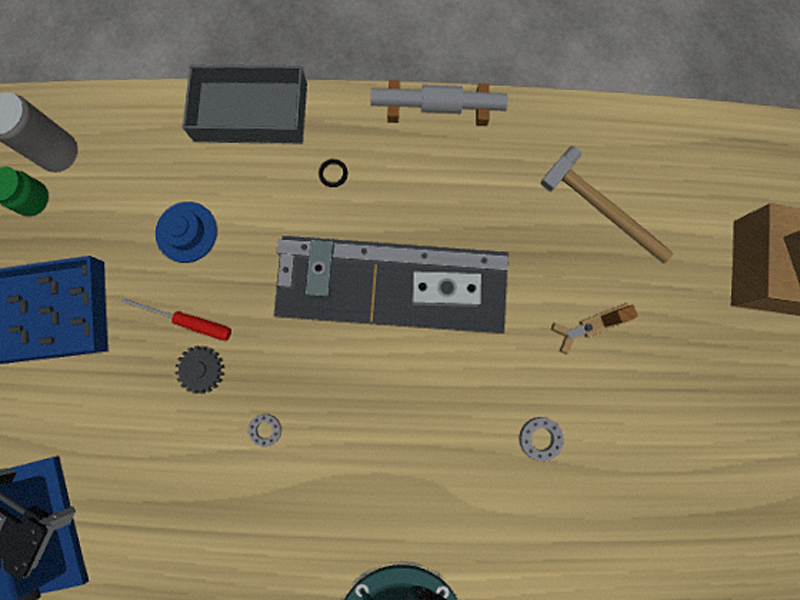

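View pics/scene0.png

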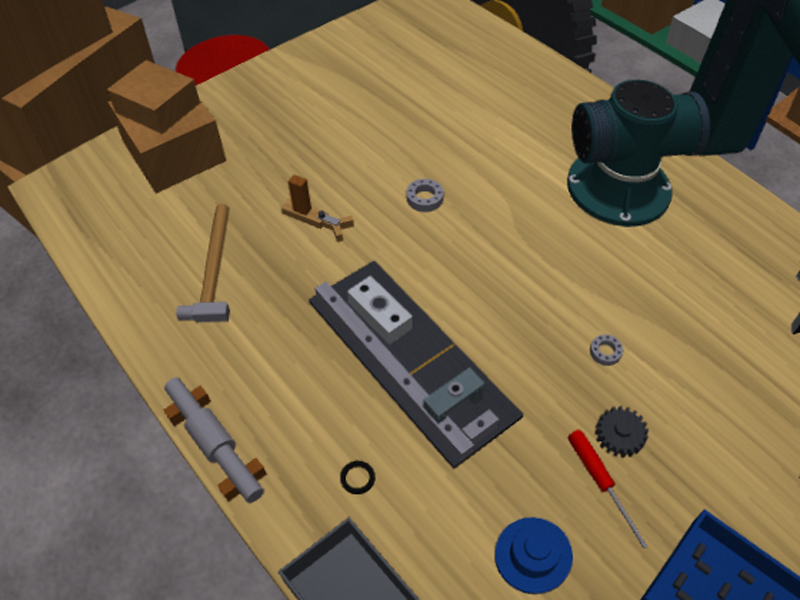

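The top view shows the jig plate at px (275–508, 237–332), the block at (413–481, 271–305), the stick handle at (620, 313) and its notch at about (563, 333). Feed direction (+y) is to the image's left. The scene view confirms the layout and that the stick stands upright.

```bash
python3 - <<'E'
from h import *
s=1.4286
def T(u,v,z): return onz('top',u/s,v/s,z)
for nm,u,v,z in [('plate FL',282,237,.012),('plate FR',508,253,.038),('plate NR',505,332,.012),('plate NL',275,316,.012),
 ('blk',415,272,.048),('blk',481,273,.048),('blk',481,305,.048),('blk',413,304,.048),('post',612,318,.095),('post',631,310,.095),('vertex',573,330,.018),('legtip',552,324,.018),('legtip',565,352,.018),('bl',542,439,.02),('hamtip',670,258,.02),('brass',375,265,.012),('brass',372,322,.012)]:
    print(nm,T(u,v,z).round(4))
st=robot.get_state();p=robot.camera_params('wrist');R=st['tcp_rot'];W=p['world_from_camera']
print('cam in tcp',(R.T@(W[:3,3]-st['position'])).round(4),'\n',(R.T@W[:3,:3]).round(3),p['vfov'])
E
```

```text
plate FL [0.6417 0.2229 0.012 ]
plate FR [ 0.6196 -0.1605  0.038 ]
plate NR [ 0.4897 -0.161   0.012 ]
plate NL [0.5051 0.2267 0.012 ]
blk [ 0.5804 -0.0058  0.048 ]
blk [ 0.5823 -0.1139  0.048 ]
blk [ 0.5294 -0.1145  0.048 ]
blk [ 0.5277 -0.0039  0.048 ]
post [ 0.5088 -0.3142  0.095 ]
post [ 0.5223 -0.3454  0.095 ]
vertex [ 0.4957 -0.2758  0.018 ]
legtip [ 0.5049 -0.2397  0.018 ]
legtip [ 0.4583 -0.2618  0.018 ]
bl [ 0.3141 -0.2228  0.02  ]
hamtip [ 0.626  -0.4512  0.02  ]
brass [0.5973 0.0614 0.012 ]
brass [0.5    0.0629 0.012 ]
cam in tcp [ 0.0785 -0.0003 -0.1632] 
 [[-0.001 -0.962 -0.272]
 [ 1.    -0.001  0.001]
 [-0.001 -0.272  0.962]] 70.746914092158
```

```bash
cat >> h.py <<'E'
from scipy.spatial.transform import Rotation as Ro
def plan(goal,yaw=None,n=10,f=0,dec=2,st=None):
    """world goal TCP, tool y-axis yaw (deg); prints rows"""
    st=st or robot.get_state(); R=st['tcp_rot'].copy(); p=st['position'].copy()
    y0=np.arctan2(R[1,1],R[0,1]); Rg=R
    if yaw is not None:
        a=np.radians(yaw); y=np.array([np.cos(a),np.sin(a),0]);z=np.array([0,0,-1.]);Rg=np.c_[np.cross(y,z),y,z]
    rv=Ro.from_matrix(R.T@Rg).as_rotvec()/n
    rows=[]
    for k in range(n):
        d=(np.array(goal)-p)/(n-k); t=R.T@d*100
        rows.append([f,[round(float(x),dec) for x in t],[round(float(x),3) for x in rv]])
        p=p+R@np.array(rows[-1][1])/100; R=R@Ro.from_rotvec(rv).as_matrix()
    import json
    for i in range(0,n,10): print(json.dumps(rows[i:i+10]).replace(' ',''))
def st():
    s=robot.get_state(); R=s['tcp_rot']
    print('t',round(s['t'],2),'p',s['position'].round(4),'yawy',round(float(np.degrees(np.arctan2(R[1,1],R[0,1]))),2),'z',R[:,2].round(4),'F',s['contact_force'].round(2),'w',round(s['gripper_width'],4))
E
python3 -c "
from h import *
plan([.5,.08,.33],45,14,dec=1)"
```

```text
[[0,[-3.0,-1.9,-0.8],[-0.0,0.0,0.025]],[0,[-3.0,-1.8,-0.8],[-0.0,0.0,0.025]],[0,[-3.1,-1.8,-0.8],[-0.0,0.0,0.025]],[0,[-3.1,-1.7,-0.8],[-0.0,0.0,0.025]],[0,[-3.2,-1.6,-0.8],[-0.0,0.0,0.025]],[0,[-3.2,-1.5,-0.8],[-0.0,0.0,0.025]],[0,[-3.3,-1.4,-0.8],[-0.0,0.0,0.025]],[0,[-3.3,-1.3,-0.7],[-0.0,0.0,0.025]],[0,[-3.3,-1.3,-0.8],[-0.0,0.0,0.025]],[0,[-3.3,-1.2,-0.7],[-0.0,0.0,0.025]]]
[[0,[-3.4,-1.1,-0.8],[-0.0,0.0,0.025]],[0,[-3.4,-1.0,-0.7],[-0.0,0.0,0.025]],[0,[-3.4,-0.9,-0.8],[-0.0,0.0,0.025]],[0,[-3.5,-0.9,-0.7],[-0.0,0.0,0.025]]]
```

```bash
python3 -m pendant '[[0,[-3,-1.9,-0.8],[0,0,0.025]],[0,[-3,-1.8,-0.8],[0,0,0.025]],[0,[-3.1,-1.8,-0.8],[0,0,0.025]],[0,[-3.1,-1.7,-0.8],[0,0,0.025]],[0,[-3.2,-1.6,-0.8],[0,0,0.025]],[0,[-3.2,-1.5,-0.8],[0,0,0.025]],[0,[-3.3,-1.4,-0.8],[0,0,0.025]],[0,[-3.3,-1.3,-0.7],[0,0,0.025]],[0,[-3.3,-1.3,-0.8],[0,0,0.025]],[0,[-3.3,-1.2,-0.7],[0,0,0.025]]]' >/dev/null; python3 -m pendant '[[0,[-3.4,-1.1,-0.8],[0,0,0.025]],[0,[-3.4,-1,-0.7],[0,0,0.025]],[0,[-3.4,-0.9,-0.8],[0,0,0.025]],[0,[-3.5,-0.9,-0.7],[0,0,0.025]],[0,[0,0,0],[0,0,0]]]'
python3 - <<'E'
from h import *
import pickle
st(); p=robot.camera_params('wrist'); im=robot.snapshot('wrist'); pickle.dump(p,open('w1.pkl','wb'))
cv2.imwrite('pics/w1.png',cv2.resize(im[:,:,::-1],(800,600),interpolation=cv2.INTER_CUBIC))
plan([.46,-.13,.33],25,8,dec=1)
E
```

```text
t: 1.35
position: [0.5058, 0.0591, 0.3232]
tcp_rot: [[-0.7, 0.714, -0.016], [0.714, 0.7, -0.014], [0.001, -0.021, -1.0]]
contact_force: [0.6, 0.8, -0.5]
gripper_width: 0.0943
t 1.35 p [0.5058 0.0591 0.3232] yawy 44.45 z [-0.0161 -0.0139 -0.9998] F [ 0.6   0.8  -0.52] w 0.0943
[[0,[-1.3,-2.1,-0.1],[-0.003,-0.0,0.043]],[0,[-1.4,-2.0,-0.1],[-0.003,-0.0,0.043]],[0,[-1.5,-2.0,-0.0],[-0.003,-0.0,0.043]],[0,[-1.6,-1.9,-0.1],[-0.003,-0.0,0.043]],[0,[-1.6,-1.8,-0.1],[-0.003,-0.0,0.043]],[0,[-1.7,-1.7,-0.0],[-0.003,-0.0,0.043]],[0,[-1.8,-1.7,-0.1],[-0.003,-0.0,0.043]],[0,[-1.9,-1.6,-0.1],[-0.003,-0.0,0.043]]]
```

View pics/w1.png

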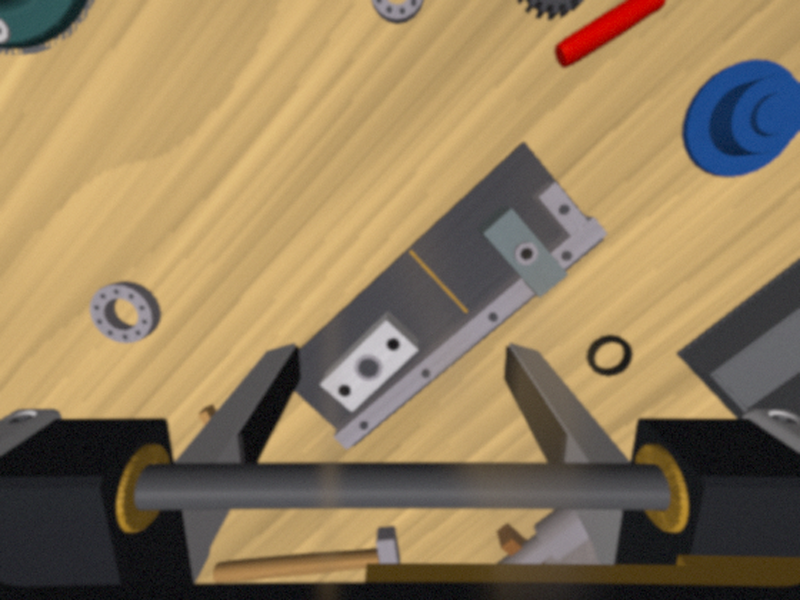

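Wrist view 1: jig seen whole. Plate near-left corner (524,143), rear near corner (300,372), brass line (411,251)–(466,312), block top corners about (388,314), (419,351), (350,411), (319,383).

```bash
python3 - <<'E'
from h import *
plan([.50,-.27,.30],23,11,dec=1)
E
```

```text
[[0,[-2.1,-2.1,0.2],[-0.002,-0.0,0.034]],[0,[-2.2,-2.1,0.2],[-0.002,-0.0,0.034]],[0,[-2.3,-2.0,0.2],[-0.002,-0.0,0.034]],[0,[-2.3,-1.9,0.2],[-0.002,-0.0,0.034]],[0,[-2.4,-1.8,0.2],[-0.002,-0.0,0.034]],[0,[-2.4,-1.8,0.3],[-0.002,-0.0,0.034]],[0,[-2.5,-1.7,0.2],[-0.002,-0.0,0.034]],[0,[-2.6,-1.6,0.2],[-0.002,-0.0,0.034]],[0,[-2.6,-1.5,0.3],[-0.002,-0.0,0.034]],[0,[-2.7,-1.4,0.2],[-0.002,-0.0,0.034]]]
[[0,[-2.7,-1.2,0.3],[-0.002,-0.0,0.034]]]
```

```bash
python3 -m pendant '[[0,[-2.1,-2.1,0.2],[-0.002,0,0.034]],[0,[-2.2,-2.1,0.2],[-0.002,0,0.034]],[0,[-2.3,-2,0.2],[-0.002,0,0.034]],[0,[-2.3,-1.9,0.2],[-0.002,0,0.034]],[0,[-2.4,-1.8,0.2],[-0.002,0,0.034]],[0,[-2.4,-1.8,0.3],[-0.002,0,0.034]],[0,[-2.5,-1.7,0.2],[-0.002,0,0.034]],[0,[-2.6,-1.6,0.2],[-0.002,0,0.034]],[0,[-2.6,-1.5,0.3],[-0.002,0,0.034]],[0,[-2.7,-1.4,0.2],[-0.002,0,0.034]]]' >/dev/null; python3 -m pendant '[[0,[-2.7,-1.2,0.3],[-0.002,0,0.034]],[0,[0,0,0],[0,0,0]],[0,[0,0,0],[0,0,0]]]'
python3 - <<'E'
from h import *
import pickle
st(); p=robot.camera_params('wrist'); im=robot.snapshot('wrist'); pickle.dump(p,open('w2.pkl','wb'))
cv2.imwrite('pics/w2.png',cv2.resize(im[:,:,::-1],(800,600),interpolation=cv2.INTER_CUBIC))
E
```

```text
t: 2.48
position: [0.4983, -0.2656, 0.2877]
tcp_rot: [[-0.4, 0.916, -0.012], [0.916, 0.4, 0.017], [0.02, -0.004, -1.0]]
contact_force: [0.9, 0.1, 0.7]
gripper_width: 0.0936
t 2.48 p [ 0.4983 -0.2656  0.2877] yawy 23.61 z [-0.012   0.0168 -0.9998] F [0.87 0.08 0.71] w 0.0936
```

View pics/w2.png

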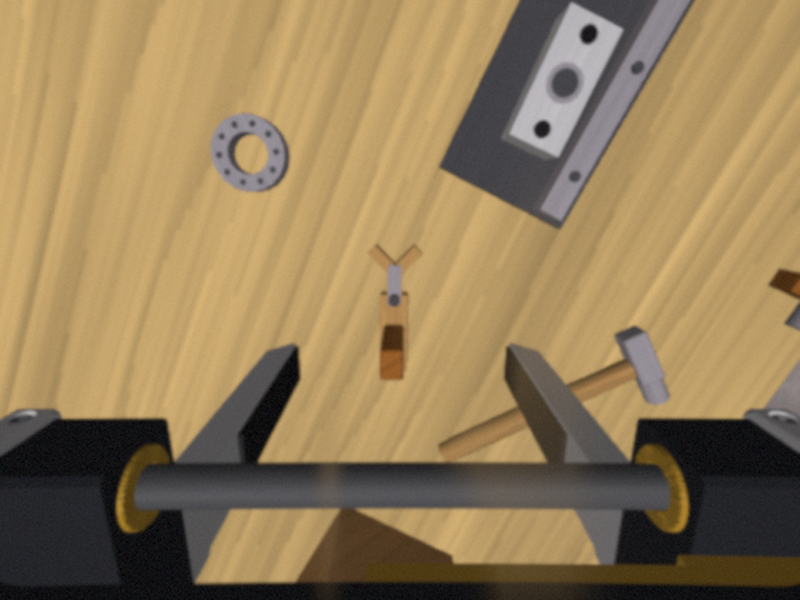

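Wrist view 2: the stick is centred. Its post top face is about (382–403, 350–380), the notch is at (394, 263), and leg tips are at (373, 247) and (417, 248). The block's rear end and the plate's rear corners (441,167) and (559,228) are also visible. I'll triangulate these next.

```bash
python3 - <<'E'
from h import *
import pickle
s=1.4286
P={'1':pickle.load(open('w1.pkl','rb')),'2':pickle.load(open('w2.pkl','rb')),'t':robot.camera_params('top'),'s':robot.camera_params('scene')}
def r(c,u,v): return ray('',u/s,v/s,P[c])
def oz(c,u,v,z): return onz('',u/s,v/s,z,P[c])
print('post top tri',tri([r('2',392.5,365),r('t',628,311),r('s',299,180)]).round(4), tri([r('2',392.5,365),r('t',628,311)]).round(4))
print('post top @.095',oz('2',392.5,365,.095).round(4),'base front',oz('2',393.5,325,.018).round(4))
v=oz('2',394,264,.018);c=oz('2',392.5,365,.095);d=(v-c)[:2];print('vertex',v.round(4),'dist',np.hypot(*d).round(4),'yaw',np.degrees(np.arctan2(d[1],d[0])).round(2))
for a,b in [((373,247),(417,248))]:
    print('tips',oz('2',*a,.018).round(4),oz('2',*b,.018).round(4))
print('vertex tri',tri([r('2',394,264),r('t',573,330)]).round(4))
# plate near edge
A=oz('1',524,143,.012);B=oz('1',300,366,.012);C=oz('2',441,167,.012);D=oz('2',559,228,.012)
print('NL',A.round(4),'NR1',B.round(4),'NR2',C.round(4),'FR2',D.round(4))
print('brass w1',oz('1',411,251,.012).round(4),oz('1',466,312,.012).round(4))
for q in [(388,314),(419,351),(350,411),(319,383)]: print('blk w1',oz('1',*q,.048).round(4))
for q in [(571,2),(623,28),(557,158),(508,136)]: print('blk w2',oz('2',*q,.048).round(4))
print('blk h hole tri',tri([r('1',344,390),r('2',542,129)]).round(4),tri([r('1',369,367),r('2',565,83)]).round(4))
# fence top inner edge
for q in [(335,434),(555,270)]: print('fence in w1',oz('1',*q,.038).round(4))
for q in [(541,211),(662,0)]: print('fence in w2',oz('2',*q,.038).round(4))
E
```

```text
post top tri [ 0.5195 -0.3382  0.0954] [ 0.5151 -0.3232  0.1364]
post top @.095 [ 0.5211 -0.3398  0.095 ] base front [ 0.515  -0.3278  0.018 ]
vertex [ 0.4893 -0.2666  0.018 ] dist 0.0799 yaw 113.5
tips [ 0.4625 -0.259   0.018 ] [ 0.5044 -0.2419  0.018 ]
vertex tri [ 0.4877 -0.2552  0.0848]
NL [0.5101 0.2284 0.012 ] NR1 [ 0.5085 -0.1304  0.012 ] NR2 [ 0.4939 -0.1597  0.012 ] FR2 [ 0.6299 -0.1657  0.012 ]
brass w1 [0.5057 0.0653 0.012 ] [0.602  0.0595 0.012 ]
blk w1 [0.5323 0.0028 0.048 ]
blk w1 [ 0.5868 -0.004   0.048 ]
blk w1 [ 0.5829 -0.1135  0.048 ]
blk w1 [ 0.5336 -0.1123  0.048 ]
blk w2 [ 0.5356 -0.0034  0.048 ]
blk w2 [ 0.5847 -0.003   0.048 ]
blk w2 [ 0.5847 -0.1142  0.048 ]
blk w2 [ 0.5356 -0.1151  0.048 ]
blk h hole tri [ 0.56   -0.0983  0.0487] [ 0.5609 -0.0577  0.0474]
fence in w1 [ 0.594  -0.1545  0.038 ]
fence in w1 [0.6269 0.1615 0.038 ]
fence in w2 [ 0.5969 -0.1602  0.038 ]
fence in w2 [0.6064 0.0319 0.038 ]
```

```bash
python3 -c "
from h import *
plan([.5207,-.3402,.12],23,8,dec=1)"
```

```text
[[0,[-1.0,-0.1,2.1],[-0.001,-0.003,0.001]],[0,[-1.0,-0.1,2.1],[-0.001,-0.003,0.001]],[0,[-1.0,-0.1,2.1],[-0.001,-0.003,0.001]],[0,[-1.0,-0.1,2.1],[-0.001,-0.003,0.001]],[0,[-1.0,-0.1,2.1],[-0.001,-0.003,0.001]],[0,[-1.0,-0.1,2.0],[-0.001,-0.003,0.001]],[0,[-1.0,-0.1,2.1],[-0.001,-0.003,0.001]],[0,[-0.9,-0.1,2.0],[-0.001,-0.003,0.001]]]
```

```bash
python3 -m pendant '[[0,[-1,-0.1,2.1],[-0.001,-0.003,0.001]],[0,[-1,-0.1,2.1],[-0.001,-0.003,0.001]],[0,[-1,-0.1,2.1],[-0.001,-0.003,0.001]],[0,[-1,-0.1,2.1],[-0.001,-0.003,0.001]],[0,[-1,-0.1,2.1],[-0.001,-0.003,0.001]],[0,[-1,-0.1,2],[-0.001,-0.003,0.001]],[0,[-1,-0.1,2.1],[-0.001,-0.003,0.001]],[0,[-0.9,-0.1,2],[-0.001,-0.003,0.001]],[0,[0,0,0],[0,0,0]]]' >/dev/null
python3 - <<'E'
from h import *
import pickle
st(); p=robot.camera_params('wrist'); im=robot.snapshot('wrist'); pickle.dump(p,open('w3.pkl','wb'))
cv2.imwrite('pics/w3.png',cv2.resize(im[:,:,::-1],(800,600),interpolation=cv2.INTER_CUBIC))
plan([.5207,-.3402,.055],23,5,dec=1)
E
```

```text
t 3.28 p [ 0.5302 -0.3225  0.1205] yawy 24.75 z [ 0.015  -0.0021 -0.9999] F [-1.04  0.21 -0.55] w 0.0937
[[0,[-0.2,-0.4,1.4],[0.003,0.002,0.006]],[0,[-0.2,-0.3,1.3],[0.003,0.002,0.006]],[0,[-0.3,-0.3,1.4],[0.003,0.002,0.006]],[0,[-0.2,-0.4,1.3],[0.003,0.002,0.006]],[0,[-0.3,-0.3,1.4],[0.003,0.002,0.006]]]
```

View pics/w3.png

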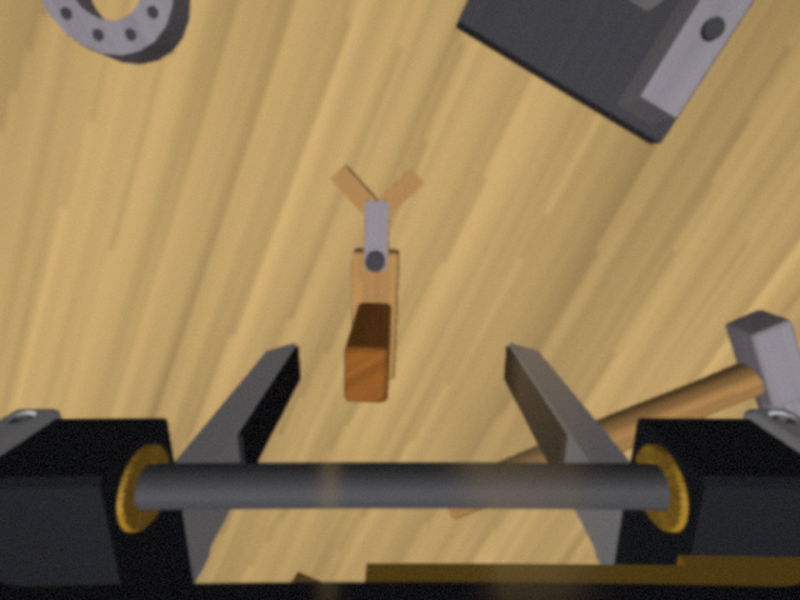

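Close view: the post top face has corners (345,348), (390,348), (387,401), (345,400). The notch vertex is at (378,200), with leg tips at about (345,166) and (413,170).

```bash
python3 - <<'E'
from h import *
import pickle
s=1.4286
p3=pickle.load(open('w3.pkl','rb'));p2=pickle.load(open('w2.pkl','rb'))
o=lambda u,v,z:onz('',u/s,v/s,z,p3)
q=[o(*a,.095) for a in [(345,348),(390,348),(387,401),(345,400)]]
c=np.mean(q,0);print('post',c.round(4))
print('tri',tri([ray('',392.5/s,365/s,p2),ray('',367/s,374.5/s,p3)]).round(4))
m=((q[0]+q[1])-(q[2]+q[3]))/2;print('len',np.hypot(*m[:2]).round(4),'w',np.linalg.norm(q[0]-q[1]).round(4),'yaw',np.degrees(np.arctan2(m[1],m[0])))
v=o(378,199,.018);d=v-c;print('v',v.round(4),np.hypot(d[0],d[1]).round(4),np.degrees(np.arctan2(d[1],d[0])))
a,b=o(353,250,.018),o(398,250,.018);w=b-a;print('bar front w',np.linalg.norm(w).round(4),'yaw',np.degrees(np.arctan2(w[1],w[0]))+90)
d=(a+b)/2-c;print('bar front ahead',np.hypot(d[0],d[1]),np.degrees(np.arctan2(d[1],d[0])))
print('NR',o(460,25,.012).round(4),'FR',o(658,141,.012).round(4))
plan([c[0],c[1],.055],23,5,dec=1)
E
```

```text
post [ 0.5203 -0.34    0.095 ]
tri [ 0.5203 -0.3386  0.0979]
len 0.028 w 0.0215 yaw 111.90877346527611
v [ 0.4902 -0.266   0.018 ] 0.0798 112.10236199572965
bar front w 0.0283 yaw 114.58078069291139
bar front ahead 0.048590436344545566 112.87522908106865
NR [ 0.4939 -0.1613  0.012 ] FR [ 0.6295 -0.1658  0.012 ]
[[0,[-0.2,-0.4,1.4],[0.003,0.002,0.006]],[0,[-0.2,-0.3,1.3],[0.003,0.002,0.006]],[0,[-0.2,-0.4,1.4],[0.003,0.002,0.006]],[0,[-0.3,-0.3,1.3],[0.003,0.002,0.006]],[0,[-0.3,-0.4,1.4],[0.003,0.002,0.006]]]
```

```bash
python3 -m pendant '[[0,[-0.4,-0.5,1.2],[0.003,0.002,0.008]],[0,[-0.4,-0.4,1.2],[0.003,0.002,0.008]],[0,[-0.4,-0.4,1.1],[0.003,0.002,0.008]],[0,[-0.3,-0.4,1.1],[0.003,0.002,0.008]],[0,[0,0,0],[0,0,0]]]' >/dev/null
python3 - <<'E'
from h import *
st()
plan([.5203,-.34,.055],22.7,4,dec=2)
E
```

```text
t 3.75 p [ 0.5248 -0.3419  0.0797] yawy 23.1 z [ 0.0096 -0.0051 -0.9999] F [-0.31 -1.14 -0.34] w 0.094
[[0,[0.09,-0.09,0.62],[0.002,0.002,0.002]],[0,[0.09,-0.09,0.62],[0.002,0.002,0.002]],[0,[0.09,-0.09,0.61],[0.002,0.002,0.002]],[0,[0.09,-0.08,0.62],[0.002,0.002,0.002]]]
```

```bash
python3 -m pendant '[[0,[0.1,-0.1,0.7],[0.002,0.002,0.002]],[0,[0.1,-0.1,0.7],[0.002,0.002,0.002]],[0,[0.1,-0.1,0.7],[0.002,0.002,0.002]],[0,[0.1,-0.1,0.6],[0.002,0.002,0.002]],[0,[0,0,0],[0,0,0]]]' >/dev/null
python3 - <<'E'
from h import *
st()
plan([.5203,-.34,.055],22.7,3,dec=2)
E
```

```text
t 4.17 p [ 0.519  -0.3403  0.0503] yawy 22.51 z [-1.2e-03 -4.0e-04 -1.0e+00] F [-0.75  2.23 -0.37] w 0.0937
[[0,[-0.01,0.04,-0.16],[-0.0,-0.0,-0.001]],[0,[-0.0,0.05,-0.15],[-0.0,-0.0,-0.001]],[0,[-0.01,0.04,-0.16],[-0.0,-0.0,-0.001]]]
```

```bash
python3 -m pendant '[[0,[0,0.1,-0.3],[0,0,0]],[255,[0,0,0],[0,0,0]],[255,[0,0,0],[0,0,0]],[255,[0,0,0],[0,0,0]],[255,[0,0,0],[0,0,0]],[255,[0,0,0],[0,0,0]],[255,[0,0,0],[0,0,0]],[255,[0,0,0],[0,0,0]],[255,[0,0,0],[0,0,0]],[255,[0,0,0],[0,0,0]]]'
python3 - <<'E'
from h import *
st()
E
python3 -m pendant '[[255,[0,0,-1],[0,0,0]],[255,[0,0,-1],[0,0,0]],[255,[0,0,-1],[0,0,0]],[255,[0,0,0],[0,0,0]]]'
python3 - <<'E'
from h import *
st()
# target: stick yaw in world
jx=np.array([np.cos(np.radians(-2.45)),np.sin(np.radians(-2.45))]);jy=np.array([-jx[1],jx[0]])
O=np.array([.6049,.03]);V=O+jx*-.0637+jy*-.1469
u=(jx+jy)/2**.5;print('corner',V,'TCP at contact',V-u*.080,'u',u)
E
```

```text
t: 5.0
position: [0.5213, -0.3403, 0.0557]
tcp_rot: [[-0.383, 0.924, 0.002], [0.924, 0.383, -0.003], [-0.003, 0.001, -1.0]]
contact_force: [-0.3, -0.2, -0.5]
gripper_width: 0.0374
t 5.0 p [ 0.5213 -0.3403  0.0557] yawy 22.54 z [ 0.0018 -0.0026 -1.    ] F [-0.3  -0.22 -0.54] w 0.0374
t: 5.33
position: [0.5207, -0.3399, 0.0876]
tcp_rot: [[-0.383, 0.924, 0.0], [0.924, 0.383, -0.001], [-0.001, -0.0, -1.0]]
contact_force: [0.1, -0.2, -1.5]
gripper_width: 0.0218
t 5.33 p [ 0.5207 -0.3399  0.0876] yawy 22.54 z [ 2.0e-04 -1.4e-03 -1.0e+00] F [ 0.11 -0.22 -1.46] w 0.0218
corner [ 0.53497861 -0.1140427 ] TCP at contact [ 0.47604362 -0.16814137] u [0.73668749 0.67623335]
```

The lift began before the fingers had closed, so the stick is held too high on the post. I'll put it down and take it again lower.

```bash
python3 -m pendant '[[255,[0,0,0.3],[0,0,0]],[255,[0,0,0.3],[0,0,0]],[255,[0,0,0.2],[0,0,0]],[255,[0,0,0],[0,0,0]]]'
python3 -m pendant '[[255,[0,0,0.2],[0,0,0]],[255,[0,0,0.2],[0,0,0]],[255,[0,0,0],[0,0,0]]]'
```

```text
t: 5.67
position: [0.5207, -0.3399, 0.0794]
tcp_rot: [[-0.383, 0.924, 0.001], [0.924, 0.383, -0.002], [-0.002, 0.0, -1.0]]
contact_force: [-0.6, 0.2, -2.8]
gripper_width: 0.0216
t: 5.92
position: [0.5206, -0.3401, 0.0771]
tcp_rot: [[-0.383, 0.924, 0.001], [0.924, 0.383, -0.002], [-0.002, -0.0, -1.0]]
contact_force: [-0.7, 0.6, -2.7]
gripper_width: 0.0216
```

```bash
for i in 1 2 3; do python3 -m pendant '[[255,[0,0,0.25],[0,0,0]],[255,[0,0,0],[0,0,0]]]' | egrep 'pos|force'; done
```

```text
position: [0.521, -0.3406, 0.0771]
contact_force: [0.7, -0.2, -2.1]
position: [0.5215, -0.3411, 0.077]
contact_force: [-1.0, -0.8, -2.6]
position: [0.5219, -0.3414, 0.0769]
contact_force: [0.1, 0.4, -0.8]
```

```bash
python3 -m pendant '[[150,[0,0,0],[0,0,0]],[150,[0,0,0],[0,0,0]],[150,[0,0,0],[0,0,0]],[150,[0,0,0.5],[0,0,0]],[150,[0,0,0.6],[0,0,0]],[150,[0,0,0.6],[0,0,0]],[150,[0,0,0.5],[0,0,0]],[150,[0,0,0],[0,0,0]]]'
python3 -m pendant '[[255,[0,0,0],[0,0,0]],[255,[0,0,0],[0,0,0]],[255,[0,0,0],[0,0,0]],[255,[0,0,0],[0,0,0]],[255,[0,0,0],[0,0,0]]]'
```

```text
t: 7.08
position: [0.5216, -0.3412, 0.0489]
tcp_rot: [[-0.383, 0.924, 0.004], [0.924, 0.383, -0.005], [-0.006, 0.001, -1.0]]
contact_force: [1.4, -0.0, -0.5]
gripper_width: 0.0384
t: 7.5
position: [0.5212, -0.3408, 0.0474]
tcp_rot: [[-0.383, 0.924, 0.002], [0.924, 0.383, -0.004], [-0.004, 0.0, -1.0]]
contact_force: [-0.6, -0.8, -0.9]
gripper_width: 0.0219
```

```bash
python3 -m pendant '[[255,[0,0,-1],[0,0,0]],[255,[0,0,-1],[0,0,0]],[255,[0,0,-1],[0,0,0]],[255,[0,0,-1],[0,0,0]],[255,[0,0,0],[0,0,0]]]'
python3 - <<'E'
from h import *
plan([.4576,-.185,.085],-47.45,18,f=255,dec=1)
E
```

```text
t: 7.92
position: [0.5208, -0.3404, 0.0913]
tcp_rot: [[-0.383, 0.924, 0.001], [0.924, 0.383, -0.003], [-0.003, -0.0, -1.0]]
contact_force: [0.7, 0.1, -1.3]
gripper_width: 0.0215
[[255,[0.9,0.0,0.0],[0.0,0.0,0.068]],[255,[0.9,-0.1,0.0],[0.0,0.0,0.068]],[255,[0.9,-0.1,0.0],[0.0,0.0,0.068]],[255,[0.9,-0.2,0.0],[0.0,0.0,0.068]],[255,[0.9,-0.2,0.0],[0.0,0.0,0.068]],[255,[0.9,-0.3,0.0],[0.0,0.0,0.068]],[255,[0.9,-0.4,0.0],[0.0,0.0,0.068]],[255,[0.8,-0.4,0.1],[0.0,0.0,0.068]],[255,[0.8,-0.5,0.0],[0.0,0.0,0.068]],[255,[0.8,-0.5,0.1],[0.0,0.0,0.068]]]
[[255,[0.7,-0.6,0.0],[0.0,0.0,0.068]],[255,[0.7,-0.6,0.1],[0.0,0.0,0.068]],[255,[0.7,-0.7,0.0],[0.0,0.0,0.068]],[255,[0.6,-0.7,0.1],[0.0,0.0,0.068]],[255,[0.5,-0.8,0.0],[0.0,0.0,0.068]],[255,[0.5,-0.8,0.1],[0.0,0.0,0.068]],[255,[0.5,-0.8,0.0],[0.0,0.0,0.068]],[255,[0.4,-0.9,0.1],[0.0,0.0,0.068]]]
```

```bash
python3 -m pendant '[[255,[0.9,0,0],[0,0,0.068]],[255,[0.9,-0.1,0],[0,0,0.068]],[255,[0.9,-0.1,0],[0,0,0.068]],[255,[0.9,-0.2,0],[0,0,0.068]],[255,[0.9,-0.2,0],[0,0,0.068]],[255,[0.9,-0.3,0],[0,0,0.068]],[255,[0.9,-0.4,0],[0,0,0.068]],[255,[0.8,-0.4,0],[0,0,0.068]],[255,[0.8,-0.5,0],[0,0,0.068]],[255,[0.8,-0.5,0],[0,0,0.068]]]' >/dev/null
python3 -m pendant '[[255,[0.7,-0.6,0],[0,0,0.068]],[255,[0.7,-0.6,0],[0,0,0.068]],[255,[0.7,-0.7,0],[0,0,0.068]],[255,[0.6,-0.7,0],[0,0,0.068]],[255,[0.5,-0.8,0],[0,0,0.068]],[255,[0.5,-0.8,0],[0,0,0.068]],[255,[0.5,-0.8,0],[0,0,0.068]],[255,[0.4,-0.9,0],[0,0,0.068]],[255,[0,0,0],[0,0,0]]]' >/dev/null
python3 - <<'E'
from h import *
st()
plan([.4576,-.185,.0634],-47.45,5,f=255,dec=2)
E
```

```text
t 9.5 p [ 0.462  -0.1786  0.1018] yawy -51.26 z [ 0.0164 -0.0146 -0.9998] F [-0.19  0.3  -1.98] w 0.0222
[[255,[-0.15,0.03,0.77],[0.004,-0.001,-0.013]],[255,[-0.15,0.03,0.77],[0.004,-0.001,-0.013]],[255,[-0.15,0.03,0.77],[0.004,-0.001,-0.013]],[255,[-0.15,0.03,0.77],[0.004,-0.001,-0.013]],[255,[-0.16,0.03,0.76],[0.004,-0.001,-0.013]]]
```

```bash
python3 -m pendant '[[255,[-0.15,0,0.7],[0.004,-0.001,-0.013]],[255,[-0.15,0,0.7],[0.004,-0.001,-0.013]],[255,[-0.15,0,0.7],[0.004,-0.001,-0.013]],[255,[-0.15,0,0.6],[0.004,-0.001,-0.013]],[255,[-0.1,0,0],[0,0,-0.01]],[255,[0,0,0],[0,0,0]]]' >/dev/null
python3 - <<'E'
from h import *
import pickle
st()
plan([.4576,-.185,.0634],-47.45,3,f=255,dec=2)
p=robot.camera_params('wrist'); im=robot.snapshot('wrist'); pickle.dump(p,open('w4.pkl','wb'))
cv2.imwrite('pics/w4.png',cv2.resize(im[:,:,::-1],(800,600),interpolation=cv2.INTER_CUBIC))
E
```

```text
t 10.0 p [ 0.4569 -0.186   0.0723] yawy -47.02 z [ 0.0023 -0.0059 -1.    ] F [-0.34  0.35 -1.46] w 0.0223
[[255,[0.04,-0.01,0.3],[0.002,0.001,0.002]],[255,[0.04,-0.01,0.3],[0.002,0.001,0.002]],[255,[0.04,-0.01,0.29],[0.002,0.001,0.002]]]
```

View pics/w4.png

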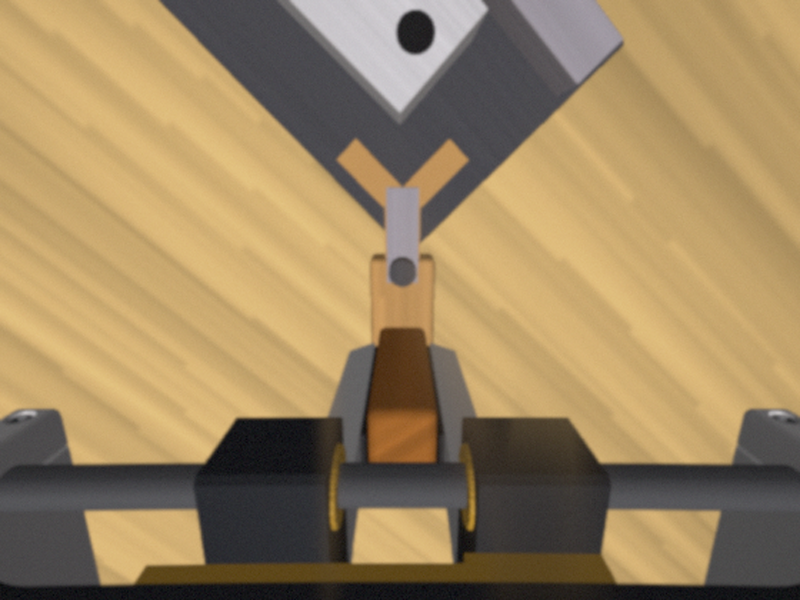

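The picture shows the notch vertex at (403,186) pointing straight at the block's rear near corner at (400,112), with both legs parallel to the block's sides.

```bash
python3 - <<'E'
from h import *
import pickle
s=1.4286
p=pickle.load(open('w4.pkl','rb'));o=lambda u,v,z:onz('',u/s,v/s,z,p)
S=robot.get_state();R=S['tcp_rot'];T=S['position']
f=lambda X:(R.T@(X-T)*1000).round(1)
v=o(403,186,.043);c=o(400,110,.048)
print('v',f(v),'c',f(c),'world c',c.round(4))
for n,a in [('tipL',(348,147)),('tipR',(459,149))]: print(n,f(o(*a,.043)))
g=lambda a,z:o(*a,z)
e=g((490,10),.048)-c; print('rear end dir',np.degrees(np.arctan2(e[1],e[0])))
e=g((285,0),.048)-c; print('near side dir',np.degrees(np.arctan2(e[1],e[0])))
a,b=g((160,0),.012),g((385,223),.012);e=a-b;print('plate near',np.degrees(np.arctan2(e[1],e[0])))
a,b=g((420,243),.012),g((622,45),.012);e=b-a;print('plate rear',np.degrees(np.arctan2(e[1],e[0])))
E
```

```text
v [78.   1.5 29. ] c [107.8   0.3  23.9] world c [ 0.5359 -0.1128  0.048 ]
tipL [ 94.  -22.   28.8]
tipR [93.2 25.5 29.1]
rear end dir -1.7919674549041757
near side dir 91.91843665936456
plate near 88.3468969788563
plate rear -2.4196246900949685
```

```bash
python3 -m pendant '[[255,[0.2,0,0.3],[0.002,0.001,0]],[255,[0.3,0,0.3],[0.002,0.001,0]],[255,[0.4,0,0.2],[0,0,0]],[255,[0.4,0,0],[0,0,0]],[255,[0.3,0,0],[0,0,0]],[255,[0,0,0],[0,0,0]]]' >/dev/null
python3 -c "
from h import *
st()"
python3 -m pendant '[[255,[0.2,0,0],[0,0,0]],[255,[0.2,0,0],[0,0,0]],[255,[0,0,0],[0,0,0]]]' >/dev/null
python3 -c "
from h import *
st()"
```

```text
t 10.55 p [ 0.4704 -0.1743  0.0637] yawy -47.07 z [ 0.0019 -0.001  -1.    ] F [ 0.32  0.32 -2.13] w 0.0218
t 10.8 p [ 0.4742 -0.1709  0.0642] yawy -47.01 z [ 0.0027 -0.0015 -1.    ] F [-1.01  0.11 -1.13] w 0.0222
```

```bash
cat >> h.py <<'E'
def jst():
    s=robot.get_state(); a=np.radians(-2.2); jx=np.array([np.cos(a),np.sin(a)]);jy=np.array([-jx[1],jx[0]])
    R=s['tcp_rot'];p=s['position'];v=p[:2]+R[:2,0]*.079-np.array([.6049,.03]);F=s['contact_force']
    print('t %.2f vertex jig x %.1f y %.1f z %.1f | F jig x %.1f y %.1f z %.1f | yaw %.2f tilt %s M %s w %.4f'%(s['t'],v@jx*1e3,v@jy*1e3,p[2]*1e3,F[:2]@jx,F[:2]@jy,F[2],np.degrees(np.arctan2(R[1,1],R[0,1])),R[:2,2].round(3),s['ft_torque'].round(2),s['gripper_width']))
if __name__=='__main__': jst()
E
python3 h.py
for i in 1 2 3 4; do python3 -m pendant '[[255,[0.25,-0.05,0],[0,0,0]],[255,[0.25,-0.05,0],[0,0,0]]]' >/dev/null; python3 h.py; done
```

```text
t 10.80 vertex jig x -67.2 y -149.7 z 64.2 | F jig x -1.0 y 0.1 z -1.1 | yaw -47.01 tilt [ 0.003 -0.001] M [-0.12  0.16 -0.01] w 0.0222
t 10.97 vertex jig x -64.9 y -145.8 z 64.3 | F jig x -2.6 y -1.4 z -2.4 | yaw -47.00 tilt [ 0.001 -0.003] M [-0.39  0.64  0.14] w 0.0217
t 11.13 vertex jig x -63.3 y -142.6 z 64.2 | F jig x -1.7 y -3.6 z 0.7 | yaw -47.01 tilt [-0.002 -0.006] M [-0.61  0.6   0.05] w 0.0222
t 11.30 vertex jig x -60.5 y -139.2 z 64.5 | F jig x -1.9 y -3.0 z -1.6 | yaw -47.05 tilt [-0.003 -0.008] M [-0.55  0.58  0.04] w 0.0220
t 11.47 vertex jig x -57.4 y -135.0 z 64.5 | F jig x -1.6 y -3.7 z -0.9 | yaw -47.08 tilt [-0.003 -0.009] M [-0.55  0.55  0.  ] w 0.0219
```

```bash
for i in 1 2 3 4 5; do python3 -m pendant '[[255,[0.2,-0.03,0],[0.002,0,0]],[255,[0.2,-0.03,0],[0.001,0,0]]]' >/dev/null; python3 h.py; done
```

```text
t 11.63 vertex jig x -54.6 y -131.5 z 64.5 | F jig x -2.6 y -2.8 z -2.1 | yaw -47.08 tilt [-0.005 -0.007] M [-0.59  0.49 -0.06] w 0.0220
t 11.80 vertex jig x -52.7 y -128.3 z 64.4 | F jig x -4.8 y -5.2 z 0.5 | yaw -47.06 tilt [-0.009 -0.006] M [-0.86  1.12  0.11] w 0.0218
t 11.97 vertex jig x -52.1 y -126.4 z 64.6 | F jig x -5.9 y -6.1 z 2.8 | yaw -47.06 tilt [-0.017 -0.007] M [-1.23  1.27 -0.01] w 0.0223
t 12.13 vertex jig x -51.8 y -126.0 z 65.3 | F jig x -6.8 y -5.9 z 1.3 | yaw -47.12 tilt [-0.025 -0.01 ] M [-1.15  1.25  0.  ] w 0.0222
t 12.30 vertex jig x -51.6 y -125.7 z 65.9 | F jig x -4.9 y -6.6 z 2.0 | yaw -47.20 tilt [-0.033 -0.014] M [-1.11  1.22 -0.03] w 0.0218
```

```bash
python3 -c "
from h import *
s=robot.get_state();p=s['position'];plan(p,-47.2,4,f=255)"
```

```text
[[255,[0.0,0.0,0.0],[-0.003,0.009,0.0]],[255,[0.0,0.0,0.0],[-0.003,0.009,0.0]],[255,[0.0,0.0,0.0],[-0.003,0.009,0.0]],[255,[0.0,0.0,0.0],[-0.003,0.009,0.0]]]
```

```bash
for i in 1 2; do python3 -m pendant '[[255,[0.1,0,0],[-0.004,0.011,0]],[255,[0.1,0,0],[-0.004,0.011,0]]]' >/dev/null; python3 h.py; done; for i in 1 2 ; do python3 -m pendant '[[255,[0.2,-0.1,0],[-0.001,0.008,0]],[255,[0.2,-0.1,0],[-0.001,0.008,0]]]' >/dev/null; python3 h.py; done
```

```text
t 12.47 vertex jig x -52.1 y -125.1 z 64.8 | F jig x -2.8 y -2.7 z -3.9 | yaw -47.21 tilt [-0.018 -0.006] M [-0.9   0.94 -0.04] w 0.0215
t 12.63 vertex jig x -52.7 y -124.8 z 63.3 | F jig x -4.1 y -4.8 z -2.1 | yaw -47.25 tilt [-0.001  0.001] M [-1.14  1.01 -0.09] w 0.0217
t 12.80 vertex jig x -53.0 y -122.3 z 62.4 | F jig x -4.0 y -5.6 z -2.2 | yaw -47.31 tilt [0.008 0.007] M [-1.18  1.03 -0.13] w 0.0218
t 12.97 vertex jig x -53.4 y -119.6 z 61.4 | F jig x -3.7 y -4.2 z -1.8 | yaw -47.35 tilt [0.017 0.014] M [-1.17  1.04 -0.05] w 0.0216
```

```bash
for i in 1 2 ; do python3 -m pendant '[[255,[0.2,-0.08,-0.1],[0,0,0]],[255,[0.2,-0.08,-0.1],[0,0,0]]]' >/dev/null; python3 h.py; done; python3 - <<'E'
from h import *
import pickle
p=robot.camera_params('wrist'); im=robot.snapshot('wrist'); pickle.dump(p,open('w5.pkl','wb'))
cv2.imwrite('pics/w5.png',cv2.resize(im[:,:,::-1],(800,600),interpolation=cv2.INTER_CUBIC))
E
```

```text
t 13.13 vertex jig x -53.2 y -115.5 z 61.9 | F jig x -2.9 y -1.3 z -3.9 | yaw -47.40 tilt [0.014 0.015] M [-0.78  0.89  0.03] w 0.0216
t 13.30 vertex jig x -53.0 y -110.7 z 62.6 | F jig x -2.6 y -2.0 z -5.1 | yaw -47.38 tilt [0.009 0.017] M [-0.93  1.   -0.03] w 0.0219
```

View pics/w5.png

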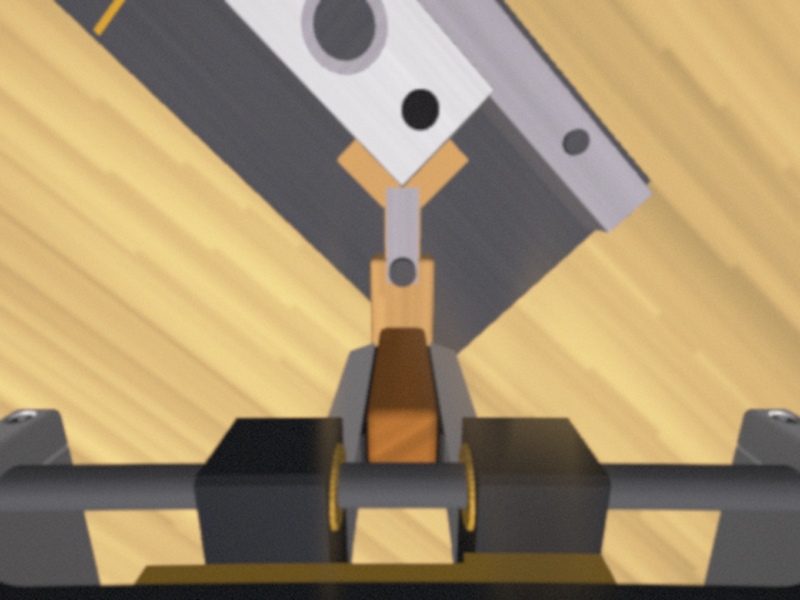

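The picture shows the block's corner seated in the notch, with its rear end against the fence at (490,93). I'll check the angle numerically.

```bash
python3 - <<'E'
from h import *
import pickle
s=1.4286
p=pickle.load(open('w5.pkl','rb'))
im=cv2.imread('pics/w5.png')
g=lambda a,z:onz('',a[0]/s,a[1]/s,z,p)
def yaw(a,b,z):
    e=g(b,z)-g(a,z); return round(float(np.degrees(np.arctan2(e[1],e[0]))),2)
print('near side',yaw((403,185),(224,0),.048),'fence side',yaw((491,93),(418,0),.048),'fence outer',yaw((650,190),(497,0),.038),'plate near',yaw((370,302),(55,0),.012))
print('rear end',yaw((403,185),(491,93),.048), 'fence end', yaw((607,232),(650,190),.038))
A=g((491,93),.048);B=g((607,232),.038);N=g((403,185),.048)
a=np.radians(-2.2);jx=np.array([np.cos(a),np.sin(a)])
print('x gap rear (mm)',(A-B)[:2]@jx*1e3,'width',np.linalg.norm(A-N))
# subpixel edges: near side of block & fence lines by gray gradient
gr=cv2.cvtColor(im,cv2.COLOR_BGR2GRAY).astype(float)
def edge(a,b,z,w=9):
    a=np.array(a,float);b=np.array(b,float);d=(b-a)/np.linalg.norm(b-a);n=np.array([-d[1],d[0]]);P=[]
    for t in np.linspace(.08,.92,40):
        c=a+t*(b-a);q=[c+n*k for k in np.arange(-w,w+.1,.5)]
        v=cv2.GaussianBlur(np.array([cv2.getRectSubPix(gr.astype(np.float32),(1,1),(float(x[0]),float(x[1])))[0,0] for x in q]).reshape(1,-1),(5,1),1)[0]
        P.append(g(q[int(np.argmax(abs(np.gradient(v))))],z)[:2])
    P=np.array(P,np.float32);vx,vy,x,y=cv2.fitLine(P,cv2.DIST_HUBER,0,.001,.001).ravel()
    if vy<0:vx,vy=-vx,-vy
    res=abs((P-[x,y])@[-vy,vx]);print(round(float(np.degrees(np.arctan2(vy,vx))),2),(x,y),'res mm',np.median(res)*1e3)
for nm,a,b,z in [('near',(395,177),(230,6),.048),('fout',(645,184),(505,10),.038),('plate',(360,292),(75,20),.012),('fin',(600,224),(505,105),.038),('fside',(488,89),(422,5),.048)]: print(nm,end=' ');edge(a,b,z)
E
```

```text
near side 87.92 fence side 85.24 fence outer 87.06 plate near 87.25
rear end -2.36 fence end 0.69
x gap rear (mm) -0.9646499122958232 width 0.04799707878124765
near 87.63 (np.float32(0.54997164), np.float32(-0.028929787)) res mm 0.073421225
fout 87.5 (np.float32(0.6231366), np.float32(-0.102119006)) res mm 0.05312286
plate 87.51 (np.float32(0.49789837), np.float32(-0.0102877)) res mm 0.096277244
fin 87.53 (np.float32(0.59615135), np.float32(-0.12166482)) res mm 0.061938133
fside 87.52 (np.float32(0.5985471), np.float32(-0.06053072)) res mm 0.05721771
```

```bash
sed -i 's/np.radians(-2.2); jx/np.radians(-2.5); jx/' h.py; for i in 1 2 3; do python3 -m pendant '[[255,[0.2,0.05,0],[0,0,0]],[255,[0.2,0.05,0],[0,0.003,0]]]' >/dev/null; python3 h.py; done;  for i in 1 2 3; do python3 -m pendant '[[255,[0.25,-0.08,0],[0,0.002,0]],[255,[0.25,-0.08,0],[0,0.002,0]]]' >/dev/null; python3 h.py; done
```

```text
t 13.52 vertex jig x -52.0 y -109.6 z 62.4 | F jig x -7.9 y -7.5 z 1.5 | yaw -47.28 tilt [0.003 0.015] M [-1.53  1.93  0.08] w 0.0218
t 13.68 vertex jig x -51.7 y -109.5 z 62.9 | F jig x -7.8 y -5.8 z -1.5 | yaw -47.24 tilt [-0.004  0.013] M [-1.29  1.8   0.15] w 0.0221
t 13.85 vertex jig x -51.4 y -109.4 z 63.4 | F jig x -8.2 y -7.3 z -1.1 | yaw -47.21 tilt [-0.01  0.01] M [-1.22  1.72  0.08] w 0.0220
t 14.02 vertex jig x -51.4 y -108.0 z 63.9 | F jig x -5.4 y -6.6 z -1.7 | yaw -47.23 tilt [-0.014  0.006] M [-1.46  1.49 -0.04] w 0.0220
t 14.18 vertex jig x -51.3 y -106.7 z 64.4 | F jig x -6.6 y -6.7 z -1.6 | yaw -47.26 tilt [-0.017  0.001] M [-1.55  1.53 -0.02] w 0.0218
t 14.35 vertex jig x -51.2 y -105.5 z 64.9 | F jig x -6.9 y -6.9 z -2.5 | yaw -47.30 tilt [-0.021 -0.003] M [-1.51  1.51 -0.  ] w 0.0219
```

```bash
for i in 1 2 3; do python3 -m pendant '[[255,[0.3,-0.18,0],[-0.001,0.007,0]],[255,[0.3,-0.18,0],[-0.001,0.007,0]],[255,[0.3,-0.18,0],[-0.001,0.006,0]]]' >/dev/null; python3 h.py; done
```

```text
t 14.60 vertex jig x -51.5 y -97.2 z 64.1 | F jig x -5.0 y -4.3 z -3.5 | yaw -47.34 tilt [-0.012  0.004] M [-1.16  1.19 -0.03] w 0.0218
t 14.85 vertex jig x -51.9 y -88.3 z 63.1 | F jig x -4.6 y -3.8 z -3.0 | yaw -47.35 tilt [-0.003  0.012] M [-1.27  1.27 -0.07] w 0.0218
t 15.10 vertex jig x -52.2 y -79.0 z 62.0 | F jig x -4.1 y -4.7 z -3.7 | yaw -47.34 tilt [0.006 0.021] M [-1.22  1.36 -0.06] w 0.0220
```

```bash
for i in 1 2 3; do python3 -m pendant '[[255,[0.3,-0.16,0],[-0.002,0.002,0]],[255,[0.3,-0.16,0],[-0.002,0.002,0]],[255,[0.3,-0.16,0],[-0.002,0.002,0]]]' >/dev/null; python3 h.py; done
```

```text
t 15.35 vertex jig x -52.3 y -72.6 z 62.5 | F jig x -5.4 y -6.0 z -1.7 | yaw -47.36 tilt [0.007 0.012] M [-1.35  1.43 -0.04] w 0.0220
t 15.60 vertex jig x -52.3 y -66.0 z 62.9 | F jig x -5.7 y -5.6 z -1.9 | yaw -47.37 tilt [0.007 0.004] M [-1.38  1.44 -0.08] w 0.0219
t 15.85 vertex jig x -52.3 y -59.3 z 63.3 | F jig x -5.0 y -5.7 z -2.1 | yaw -47.39 tilt [ 0.007 -0.004] M [-1.3   1.43 -0.08] w 0.0219
```

```bash
for i in 1 2 3 4 5; do python3 -m pendant '[[255,[0.3,-0.17,0],[0,0.002,-0.001]],[255,[0.3,-0.17,0],[0,0.002,0]],[255,[0.3,-0.17,0],[0,0.002,0]]]' >/dev/null; python3 h.py; done
```

```text
t 16.10 vertex jig x -52.2 y -51.5 z 63.5 | F jig x -4.9 y -6.8 z -2.5 | yaw -47.35 tilt [ 0.004 -0.006] M [-1.28  1.32 -0.03] w 0.0218
t 16.35 vertex jig x -52.1 y -43.9 z 63.8 | F jig x -4.7 y -5.7 z -2.6 | yaw -47.35 tilt [ 0.001 -0.008] M [-1.29  1.25 -0.09] w 0.0219
t 16.60 vertex jig x -52.0 y -36.4 z 64.1 | F jig x -5.1 y -5.8 z -1.1 | yaw -47.35 tilt [-0.002 -0.01 ] M [-1.31  1.26 -0.05] w 0.0218
t 16.85 vertex jig x -51.9 y -28.8 z 64.4 | F jig x -5.1 y -6.2 z -1.0 | yaw -47.34 tilt [-0.005 -0.012] M [-1.28  1.2  -0.05] w 0.0219
t 17.10 vertex jig x -51.8 y -21.1 z 64.7 | F jig x -4.5 y -6.3 z -1.9 | yaw -47.33 tilt [-0.007 -0.013] M [-1.32  1.14 -0.14] w 0.0220
```

```bash
for i in 1 2 3 4 5 6; do python3 -m pendant '[[255,[0.3,-0.16,0],[0.001,0.005,0]],[255,[0.3,-0.16,0],[0,0.004,0]],[255,[0.3,-0.16,0],[0,0.003,0]]]' >/dev/null; python3 h.py; done
```

```text
t 17.35 vertex jig x -51.8 y -13.1 z 64.5 | F jig x -5.1 y -6.5 z -2.2 | yaw -47.35 tilt [-0.007 -0.009] M [-1.39  1.18 -0.03] w 0.0219
t 17.60 vertex jig x -51.8 y -5.1 z 64.2 | F jig x -5.9 y -6.6 z -1.2 | yaw -47.36 tilt [-0.007 -0.005] M [-1.41  1.23 -0.03] w 0.0216
t 17.85 vertex jig x -51.8 y 2.9 z 64.0 | F jig x -4.8 y -7.2 z -1.5 | yaw -47.36 tilt [-0.007 -0.001] M [-1.44  1.15 -0.07] w 0.0217
t 18.10 vertex jig x -51.8 y 10.9 z 63.8 | F jig x -4.9 y -6.1 z -1.9 | yaw -47.36 tilt [-0.007  0.003] M [-1.47  1.17 -0.03] w 0.0220
t 18.35 vertex jig x -51.8 y 18.9 z 63.6 | F jig x -5.5 y -6.3 z -1.5 | yaw -47.36 tilt [-0.007  0.006] M [-1.49  1.15 -0.04] w 0.0219
t 18.60 vertex jig x -51.8 y 27.1 z 63.4 | F jig x -5.4 y -6.5 z -1.9 | yaw -47.36 tilt [-0.006  0.011] M [-1.45  1.06 -0.08] w 0.0220
```

```bash
for i in 1 2; do python3 -m pendant '[[255,[0.3,-0.16,0],[-0.001,0.003,0]],[255,[0.3,-0.16,0],[-0.001,0.003,0]],[255,[0.3,-0.16,0],[-0.001,0.003,0]]]' >/dev/null; python3 h.py; done
for i in 1 2 3 4 5; do python3 -m pendant '[[255,[0.25,-0.12,0],[-0.001,0.003,0]],[255,[0.25,-0.12,0],[0,0.003,0]]]' >/dev/null; python3 h.py; done
```

```text
t 18.85 vertex jig x -51.9 y 34.8 z 63.5 | F jig x -4.6 y -5.4 z -2.2 | yaw -47.37 tilt [-0.006  0.009] M [-1.32  1.16 -0.03] w 0.0221
t 19.10 vertex jig x -51.9 y 43.0 z 63.5 | F jig x -4.5 y -6.3 z -1.7 | yaw -47.38 tilt [-0.005  0.008] M [-1.2   1.13 -0.02] w 0.0218
t 19.27 vertex jig x -51.9 y 47.7 z 63.4 | F jig x -3.1 y -5.8 z -1.7 | yaw -47.38 tilt [-0.005  0.009] M [-1.18  1.   -0.06] w 0.0221
t 19.43 vertex jig x -51.9 y 52.3 z 63.3 | F jig x -3.6 y -4.6 z -2.1 | yaw -47.37 tilt [-0.005  0.01 ] M [-1.26  1.02 -0.07] w 0.0220
t 19.60 vertex jig x -52.0 y 56.5 z 63.3 | F jig x -5.0 y -9.8 z 1.2 | yaw -47.37 tilt [-0.005  0.01 ] M [-2.32  1.31 -0.16] w 0.0220
t 19.77 vertex jig x -52.0 y 56.9 z 63.8 | F jig x -4.8 y -10.0 z -1.3 | yaw -47.41 tilt [-0.006  0.002] M [-2.22  1.17 -0.16] w 0.0218
t 19.93 vertex jig x -52.0 y 57.1 z 64.2 | F jig x -4.7 y -9.2 z -0.7 | yaw -47.48 tilt [-0.006 -0.006] M [-2.07  1.22 -0.17] w 0.0216
```

```bash
for i in 1 2; do python3 -m pendant '[[255,[0.33,-0.15,0],[0.001,0.004,0]],[255,[0.33,-0.15,0],[0.001,0.004,0]]]' >/dev/null; python3 h.py; done; python3 - <<'E'
from h import *
import pickle
p=robot.camera_params('wrist'); im=robot.snapshot('wrist'); pickle.dump(p,open('w6.pkl','wb'))
cv2.imwrite('pics/w6.png',cv2.resize(im[:,:,::-1],(800,600),interpolation=cv2.INTER_CUBIC))
E
```

```text
t 20.10 vertex jig x -51.9 y 57.4 z 64.8 | F jig x -5.9 y -12.4 z 0.9 | yaw -47.57 tilt [-0.009 -0.013] M [-2.41  1.42 -0.16] w 0.0217
t 20.27 vertex jig x -51.9 y 57.7 z 65.3 | F jig x -6.1 y -12.0 z 0.6 | yaw -47.68 tilt [-0.012 -0.02 ] M [-2.41  1.37 -0.16] w 0.0219
```

View pics/w6.png

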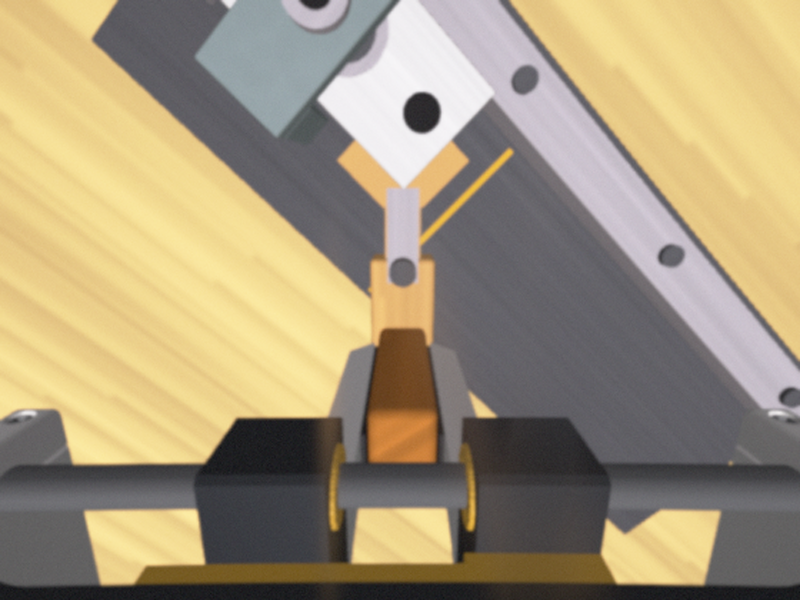

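The block is home. Its corner is still in the notch at (403,187), the front is under the bridge, and the block lies parallel to the fence. I'll back the stick straight off now.

```bash
python3 -m pendant '[[255,[-0.3,0,0],[0,0,0]],[255,[-0.5,0,0],[0,0,0]],[255,[-0.8,0,0],[0,0.003,0]],[255,[-1.2,0,-0.1],[0,0.004,0]],[255,[-1.5,0,-0.1],[-0.002,0.004,0]],[255,[-1.8,0,-0.1],[-0.002,0.004,0]],[255,[-1.8,0,0],[0,0,0]],[255,[-1.8,0,0],[0,0,0]],[255,[-1.8,0,0],[0,0,0]],[255,[-1.8,0,0],[0,0,0]]]' >/dev/null; python3 -m pendant '[[255,[-1.5,0,0],[0,0,0]],[255,[-1,0,0],[0,0,0]],[255,[0,0,0],[0,0,0]],[255,[0,0,0],[0,0,0]]]'>/dev/null; python3 - <<'E'
from h import *
st();jst()
p=robot.get_state()['position'];plan([p[0],p[1],.052],-47.5,5,f=255)
E
```

```text
t 21.48 p [ 0.3786 -0.0683  0.0748] yawy -47.54 z [ 0.0336  0.0044 -0.9994] F [ 0.6   0.43 -2.73] w 0.0221
t 21.48 vertex jig x -166.0 y -52.2 z 74.8 | F jig x 0.6 y 0.5 z -2.7 | yaw -47.54 tilt [0.034 0.004] M [-0.09  0.18 -0.02] w 0.0221
[[255,[-0.01,-0.01,0.46],[0.004,-0.006,-0.0]],[255,[-0.01,-0.01,0.45],[0.004,-0.006,-0.0]],[255,[-0.01,-0.0,0.46],[0.004,-0.006,-0.0]],[255,[-0.01,-0.0,0.45],[0.004,-0.006,-0.0]],[255,[0.0,-0.01,0.46],[0.004,-0.006,-0.0]]]
```

```bash
python3 -m pendant '[[255,[0,0,0.4],[0.004,-0.006,0]],[255,[0,0,0.4],[0.004,-0.006,0]],[255,[0,0,0.4],[0.004,-0.006,0]],[255,[0,0,0.4],[0.004,-0.006,0]],[255,[0,0,0.3],[0.004,-0.006,0]],[255,[0,0,0],[0,0,0]]]'>/dev/null; python3 h.py; for i in 1 2 3; do python3 -m pendant '[[255,[0,0,0.2],[0,0,0]],[255,[0,0,0.1],[0,0,0]]]' >/dev/null; python3 h.py; done
```

```text
t 21.98 vertex jig x -163.8 y -49.9 z 54.3 | F jig x 0.2 y 0.1 z -1.9 | yaw -47.36 tilt [-0.002  0.   ] M [-0.07  0.15  0.01] w 0.0222
t 22.15 vertex jig x -163.7 y -49.4 z 50.5 | F jig x -0.2 y 0.8 z -1.4 | yaw -47.30 tilt [-0.004  0.001] M [-0.09  0.13  0.02] w 0.0216
t 22.32 vertex jig x -163.6 y -49.3 z 47.3 | F jig x -2.6 y 0.5 z 4.7 | yaw -47.28 tilt [-0.004  0.001] M [ 0.01  0.75 -0.07] w 0.0217
t 22.48 vertex jig x -163.1 y -49.4 z 47.4 | F jig x 0.6 y 0.4 z -1.6 | yaw -47.28 tilt [-0.003  0.   ] M [-0.12  0.17 -0.04] w 0.0221
```

```bash
python3 -m pendant '[[0,[0,0,0],[0,0,0]],[0,[0,0,0],[0,0,0]],[0,[0,0,0],[0,0,0]],[0,[0,0,0],[0,0,0]],[0,[0,0,0],[0,0,0]],[0,[0,0,0],[0,0,0]]]'>/dev/null; python3 h.py; python3 -m pendant '[[0,[0,0,-1],[0,0,0]],[0,[0,0,-2],[0,0,0]],[0,[0,0,-2.5],[0,0,0]],[0,[0,0,-2.5],[0,0,0]],[0,[0,0,-2.5],[0,0,0]],[0,[0,0,-2.5],[0,0,0]],[0,[0,0,-2],[0,0,0]],[0,[0,0,-2],[0,0,0]],[0,[0,0,0],[0,0,0]],[0,[0,0,0],[0,0,0]]]'>/dev/null; python3 h.py; python3 - <<'E'
from h import *
import pickle
p=robot.camera_params('wrist'); im=robot.snapshot('wrist'); pickle.dump(p,open('w7.pkl','wb'))
s=robot.snapshot('scene')
cv2.imwrite('pics/w7.png',im[:,:,::-1])
cv2.imwrite('pics/fin.png',cv2.resize(s[:,:,::-1],(800,600),interpolation=cv2.INTER_CUBIC))
E
```

```text
t 22.98 vertex jig x -161.3 y -50.1 z 48.9 | F jig x 0.2 y 0.3 z 0.3 | yaw -47.32 tilt [ 0.002 -0.001] M [-0.02  0.12 -0.01] w 0.0589
t 23.82 vertex jig x -163.3 y -49.4 z 231.0 | F jig x -0.1 y 0.0 z -0.6 | yaw -47.32 tilt [ 0.001 -0.001] M [-0.07  0.16  0.03] w 0.0940
```

View pics/w7.png

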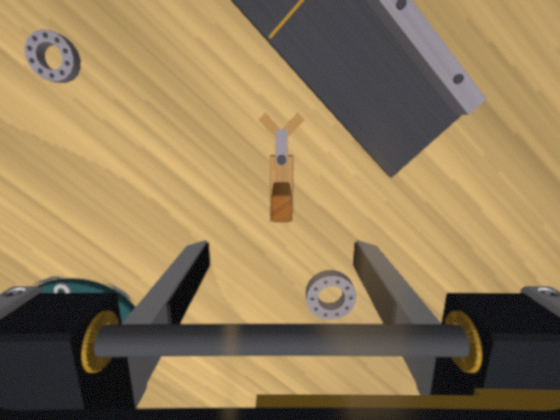

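View pics/fin.png

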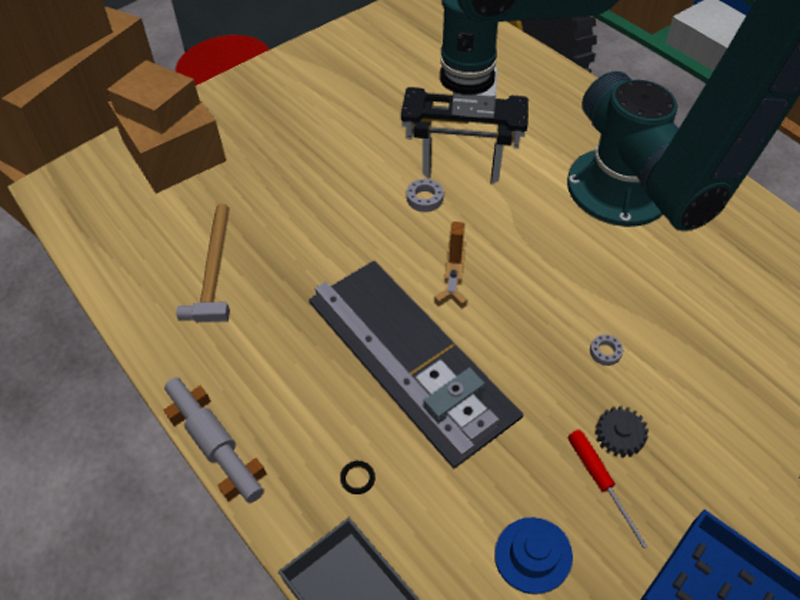

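The stick stands upright on the bench off the jig. The block is under the bridge against the stop, and the bystanders are in their original places.

```bash
python3 -c "
from rig import robot
print(robot.finish_job())"
```

```text
the job is handed in; nothing more can be done
None
```

The block is home against the end stop, and the job was handed in at about 24 s of the 72 s allowed. `finish_job` reported no verdict.

**What I did:** I gripped the stick by its post and seated the notch on the block's rear near corner. I then pressed the block onto the fence with its front about 30 mm short of the brass line. From there I fed it along the fence under the bridge to the stop, backed the stick straight off, stood it on the bench and released it.

**Checks:**
- **Flushness:** a wrist picture during the fence press showed the block and fence parallel within 0.1° and about 0.3 mm apart.
- **Forces:** wrist readings were about 8 N for the fence press and 4–6 N towards the fence while feeding. At the stop they were 10–12 N along the feed, of which part was friction. All stay under 20 N; these are wrist readings, since the fence and stop forces themselves cannot be read.
- **End state:** the last pictures show the block against the stop, the stick upright and clear of the jig, the bystanders where they were, and the open gripper touching nothing. The block's final gaps at the stop and fence were judged by eye, not measured.

**What disagreed or went wrong:**
- **First grip:** it closed too late and held the post too high, so I set the stick down and took it again lower, at about 49 mm instead of 66 mm.
- **Camera calibration:** the top camera and the wrist camera disagreed by about 4 mm. The notch position computed from the arm was about 2 mm off in each direction, so I relied on touch there.

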